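# Gauge a manifold port and fit the matching valve cartridge

### The arm

A 6-joint arm with a two-finger parallel gripper is mounted at the origin on the work surface. World frame = base frame: x ahead of the robot, y to its left, z up, the work surface at z = 0. Lengths are in mm, angles in rad, forces in N, time in s.
With the tool pointing down it reaches from about 250 to 800 mm from the base axis. Payload 3.9 kg.
Tool frame: the origin (TCP) lies on the centre line of the jaws, within the pads' length; the fingertips stand bot.tip_reach ahead of it and the grasp point (between the pads) lies 8 mm behind it (bot.tip_reach is the distance from the TCP to the fingertips, in mm); z points along the fingers, y is the line along which they close (so a half turn about z gives the same grasp; the last joint's range is limited). The gripper opens to 85 mm and grips with 20 to 120 N. Pads are 22 mm wide; open, the fingers measure 114 mm over their backs; the gripper's body (76 mm by 85 mm) begins 54 mm behind the grasp point. The pads swing forward as they close: fully open they stand 13 mm farther back than shut.
Start: joints at [1.166, 0.26, -0.138, 1.173, 0, 1.571], TCP at [206.758, 482.562, 242.304] pointing down, gripper open.
Joint ranges: [-2.78, 2.78], [-0.83, 1.72], [-1.28, 1.37], [-1.9, 2.12], [-1.57, 1.48], [-3.14, 3.14]. Speed limits (rad/s): [2.57, 2.57, 3.14, 3.14, 3.14, 3.14].

### API

Orientations are given as a unit quaternion [x, y, z, w].
In Python, from workcell import readout, imaging, workorder, bot gives the robot as it stands.
- The arm moves only by the shell command python3 -m jog 'ROWS' [FORCE]. ROWS is JSON, a list of rows, each an object with "offset": the shift along the tool's x, y, z in cm, a list of three; "rot": the turn, a rotation vector about the tool's x, y, z in degrees, a list of three; "hand": the closure, from -1 (fully open) to 1 (shut). A call has exactly 5 rows; each row is the pose to reach, as a shift and turn from the pose commanded when the call began, along the tool's axes at that moment; what a row does not reach only later rows make up. A row lasts 1/12 s, in which the tool goes at most 41.7 mm and 7.16 degrees, less where a joint would pass 70% of its speed; a pose out of reach is approached as far as the arm can. A call with a gripper value outside its range is refused whole. The fingers move at their own pace and stop on an object; FORCE is the grip in N (left out, the last holds). Time passes only in rows, so rows that repeat a pose let the fingers close, or fill a call up. It gives the time, the measured TCP pose, the force, the opening and the grip force at its end, in the units of the state.
- readout.state(): the state, without advancing time (a new reading comes with each control period).
- imaging.get_image(name): name is "scene" or "top" or "wrist"; returns a dict with "pixels" (400x640x3 uint8, blue, green, red), "depth" (400x640 float32, mm along the optical axis (not along the pixel's ray), 0 where there is no reading), "fx", "fy", "cx", "cy" (pixels), "k1" (the pictures are not rectified: a ray, as slopes to the right and down, at radius r is drawn at 1 + k1 r^2 times it, then the intrinsics apply), "pose" (4x4, takes a point from camera to world coordinates). Camera axes: x right, y down, z forward; pixel columns grow to the right and rows downward; lengths in mm; the calibration is good to about 2 mm. A picture is of the moment at which its call begins.
- workorder.sign_off(): hands the job in; it is judged then, once.
Trained networks look in the newest picture that a camera, given by its name, has taken for a name from the list of things; names that differ only in an ending like _2 or _b are one class to them, and where a whole thing is asked for, a point or a joint stands for the part that bears it (a point fixed in the world has none). Each returns a list of dicts, best first, with "confidence" (0 to 1); they miss things now and then, are a little off and sometimes report something else, mostly with a low value. They report only what shows in the picture. A call takes as long as a camera call. They do not tell look-alikes from the thing itself.
- imaging.spot_in(camera, thing): "extent" ([left, top, right, bottom] as shares, 0 to 1, of the picture: columns of its width, rows of its height, round what is visible of it).
The state is a dict: "time_s": time; "qpos": joint angles; "qd": joint speeds; "tau": joint torques, N m; "ee_pos": TCP position; "eef_rot": TCP orientation; "wrist_force": force on the tool from outside, world axes, zero at the start; "ft_torque": the same for the moment, N m; "opening": finger opening in mm; "grasp_force": force on a finger pad.
Only numpy, scipy, OpenCV 4.12 (cv2) and the standard library are available. Lean on these libraries where they do the work, as an engineer would, in place of code of your own. Each camera call takes 0.05 s, during which the arm holds its last target. There are 200 camera calls.

### The job

The manifold's open middle port has a bottom at an unknown depth. Take the depth rod from its stand, rest its tip gently on the bottom of that port for a moment to gauge the depth, and put the rod back upright in its stand; then pick from the rack the one cartridge whose body is as long as the port is deep and lower it gently, without dropping it, until it stands on the bottom with its shoulder flush with the manifold's top face. Leave the other two cartridges standing in the rack and do not disturb the mug, the brass coupling or the orange roll.

Things in the scene. Friction and masses are not known exactly. Their poses are not given: they have to be found in the camera images.
- manifold: aluminium manifold block fixed to the bench, 70 mm (x) by 150 mm (y) by 75 mm high, three ports in a row along its y, 45 mm apart: the outer two closed by brass caps 26 mm wide that stand 9 mm above the top face, the middle one open. A strap (15 mm) and two brass stubs stick out low on its x sides. It must not be loaded with more than 40 N. Origin: centre of the underside, z up
- bore (a point): centre of the open port's mouth in the manifold's top face, 75 mm above the bench: a round vertical blind hole 21.5 mm in diameter with a 2 mm chamfer. A loose brass spacer of unknown thickness lies in it and forms its bottom (leave it in), so that the port is 30, 38 or 46 mm deep, at random. Axes as the manifold's
- stand: dark steel block fixed to the bench, 70 by 70 by 45 mm high, that holds the depth rod upright in a hole in its middle. Stands to the left or the right of the manifold; the rack stands on the other side. Origin: centre of the underside
- stand_hole (a point): centre of the mouth of the stand's hole (45 mm above the bench): 14 mm in diameter, 35 mm deep, 2 mm chamfer; axes as the stand's
- rod: depth rod, about 100 g, standing upright in the stand: a steel rod 10 mm in diameter and 85 mm long, with a black round handle 22 mm in diameter and 50 mm long on top. Thin dark rings mark 30, 38 and 46 mm from the tip. Origin: centre of the tip (lower end); z runs up to the handle, which spans z = 85 to 135 mm
- rack: plywood rack fixed to the bench, 180 mm (x) by 60 mm (y) by 22 mm high, with three holes 22 mm in diameter and 14 mm deep at x = -60, 0 and +60 mm on its middle line; a cartridge stands in each, foot 8 mm above the bench. Origin: centre of the underside
- cartridge_short: shortest brass valve cartridge, about 100 g, upright in one of the rack's holes (which one varies): a cylinder 20 mm in diameter and 30 mm long, foot tapered over 3 mm, with a spindle 14 mm in diameter and 40 mm long on top, to be gripped. The step between them is the shoulder. Origin: centre of the foot; z runs up: shoulder at 30 mm, spindle top at 70 mm
- cartridge_middle: middle-length brass valve cartridge, about 100 g, upright in one of the rack's holes (which one varies): a cylinder 20 mm in diameter and 38 mm long, foot tapered over 3 mm, with a spindle 14 mm in diameter and 40 mm long on top, to be gripped. The step between them is the shoulder. Origin: centre of the foot; z runs up: shoulder at 38 mm, spindle top at 78 mm
- cartridge_long: longest brass valve cartridge, about 100 g, upright in one of the rack's holes (which one varies): a cylinder 20 mm in diameter and 46 mm long, foot tapered over 3 mm, with a spindle 14 mm in diameter and 40 mm long on top, to be gripped. The step between them is the shoulder. Origin: centre of the foot; z runs up: shoulder at 46 mm, spindle top at 86 mm
- shoulder_short (a point): centre of the shoulder of the cartridge named short, 30 mm above its foot; axes as the cartridge's
- shoulder_middle (a point): centre of the shoulder of the cartridge named middle, 38 mm above its foot; axes as the cartridge's
- shoulder_long (a point): centre of the shoulder of the cartridge named long, 46 mm above its foot; axes as the cartridge's
- mug: white mug, 80 mm wide and 90 mm high, bystander behind the work; origin: centre of the underside
- coupling: loose brass coupling, a ring 38 mm wide and 30 mm high, bystander; origin: centre of the underside
- roll: orange plastic spool, 64 mm wide and 36 mm high, bystander; origin: centre of the underside
Mind the look-alikes: they are no part of the job. Leave any blue look-alike of the cartridge_short alone. Leave any blue look-alike of the stand alone.

How it is judged:
By the outcome, as a careful person would: the job done as asked, in the order asked, and still so for the second after the job is handed in, with the robot touching nothing.
It also fails if it takes over 67 s, if anything falls off the work surface, if the arm or the gripper's body presses on something with over 40 N, if the wrist force passes 120 N, or if a joint passes its speed limit or range.

## Working session

There is one attempt and no reset: what is moved stays moved. The work goes in short steps, Python scripts to look and compute and a shell command to move; the robot and the scene stay as the last step left them, time stands still between calls to the robot, and variables do not carry over. Pictures are saved under pics/ and viewed, at most 10 in all, crops included, and the job is handed in when it is done.

```bash
mkdir -p pics; cat > h.py <<'E'
import numpy as np,cv2
from workcell import readout,imaging,bot
def W(im,u,v,d=None,z=None):
    # pixel -> world using depth d, or plane z
    K=np.array([[im['fx'],0,im['cx']],[0,im['fy'],im['cy']],[0,0,1.]])
    p=cv2.undistortPoints(np.array([[[u,v]]],float),K,np.array([im['k1'],0,0,0.]))[0,0]
    T=np.array(im['pose']); r=T[:3,:3]@np.array([p[0],p[1],1]); o=T[:3,3]
    s=d if d is not None else (z-o[2])/r[2]
    return o+s*r
def cloud(im):
    K=np.array([[im['fx'],0,im['cx']],[0,im['fy'],im['cy']],[0,0,1.]])
    v,u=np.mgrid[:400,:640]
    p=cv2.undistortPoints(np.stack([u,v],-1).reshape(-1,1,2).astype(float),K,np.array([im['k1'],0,0,0.])).reshape(400,640,2)
    d=im['depth'][...,None]; T=np.array(im['pose'])
    c=np.concatenate([p*d,d],-1)@T[:3,:3].T+T[:3,3]; c[im['depth']==0]=np.nan
    return c
E
python3 - <<'E'
from h import *
print(bot.tip_reach, readout.state())
for c in ('top','scene'):
    im=imaging.get_image(c); cv2.imwrite(f'pics/{c}0.png',im['pixels']); C=cloud(im)
    print(c,im['fx'],im['k1'],np.round(im['pose'],3).tolist())
    for n in ('manifold','stand','rod','rack','cartridge_short','cartridge_middle','cartridge_long','mug','coupling','roll','bore','stand_hole'):
        try:
            for r in imaging.spot_in(c,n)[:3]:
                e=np.array(r['extent'])*[640,400,640,400]; u,v=(e[0]+e[2])/2,(e[1]+e[3])/2
                print(n,round(r['confidence'],2),e.round(0).astype(int),C[int(v),int(u)].round(0))
        except Exception as x: print(n,x)
E
```

```text
11.0 {'time_s': 0.0, 'qpos': array([ 1.16600934e+00,  2.60715340e-01, -1.39385920e-01,  1.17268648e+00,
       -2.74145307e-05,  1.57077080e+00]), 'qd': array([ 1.24970971e-03, -4.07529940e-05,  1.37394803e-03, -3.09417819e-04,
       -3.34363338e-04, -8.10742028e-04]), 'tau': array([ 7.50070976e-04, -4.05674422e+01,  2.53924155e+01,  1.87332882e-02,
        3.77372244e-04,  2.13570559e-06]), 'ee_pos': array([206.50451083, 481.9618182 , 241.44207544]), 'eef_rot': array([ 2.01001926e-01,  9.79590340e-01, -9.78133409e-04, -1.86736103e-04]), 'wrist_force': array([-0.35801591, -1.58183602, -0.81616626]), 'ft_torque': array([-0.06371367, -0.01428841, -0.01417847]), 'grasp_force': 0.0, 'opening': 85.44743886100652}
top 450.54525868645163 -0.11848168548201114 [[0.005, -0.99, 0.138, 437.579], [-1.0, -0.007, -0.014, -44.12], [0.015, -0.138, -0.99, 1269.153], [0.0, 0.0, 0.0, 1.0]]
manifold 0.68 [261 221 320 266] [484.  16.  72.]
stand 0.72 [391 200 420 232] [ 557. -286.  102.]
rod 0.64 [404 207 413 216] [ 563. -285.  145.]
rack 0.56 [177 178 212 247] [568. 284.  37.]
rack 0.42 [229 144 249 172
[... 892 characters left out ...]
[202 185 240 228] [ 579. -290.   44.]
stand 0.42 [204 172 221 203] [ 572. -295.  108.]
rod 0.61 [204 173 223 203] [ 572. -294.  104.]
rack 0.88 [445 169 478 234] [577. 283.  22.]
cartridge_short 0.74 [461 182 473 200] [569. 288.  51.]
cartridge_short 0.74 [419 202 430 224] [619. 178.  40.]
cartridge_middle 0.76 [465 201 477 219] [630. 276.  61.]
cartridge_long 0.72 [457 157 476 183] [513. 302.  60.]
mug 0.57 [232 252 287 310] [ 751. -199.    4.]
coupling 0.56 [356 248 374 266] [704.  32.   6.]
coupling 0.28 [313 149 381 200] [523.   8.  74.]
roll 0.63 [410 244 447 282] [740. 160.  36.]
stand_hole 0.68 [147 176 186 216] [ 544. -421.   45.]
stand_hole 0.66 [199 186 241 223] [ 573. -293.   45.]
```

```bash
python3 - <<'E'
import cv2,numpy as np
a=cv2.imread('pics/top0.png')[110:290,150:490]; b=cv2.imread('pics/scene0.png')[130:330,130:500]
f=lambda x:cv2.resize(x,(700,int(x.shape[0]*700/x.shape[1])),interpolation=cv2.INTER_CUBIC)
o=np.vstack([f(a),f(b)]); o=cv2.resize(o,None,fx=.79,fy=.79); print(o.shape); cv2.imwrite('pics/c1.png',o[:600])
E
```

```text
(591, 553, 3)
```

View pics/c1.png

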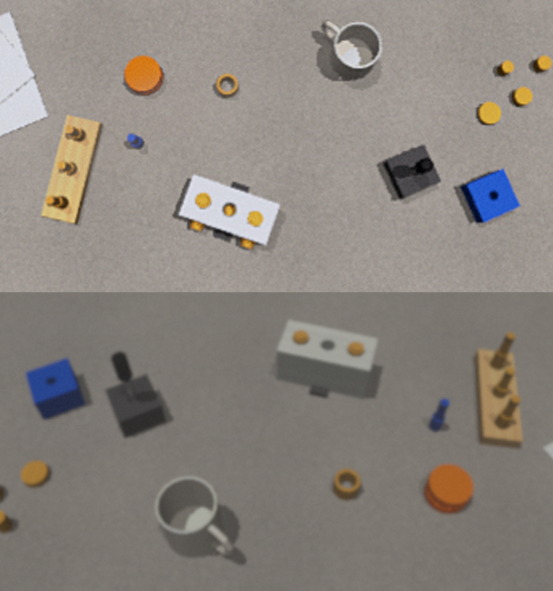

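The top crop (553 wide) shows the dark stand with the rod at about (412,172), and its blue look-alike at (490,195). The brass cartridges stand in the rack at (75,133), (67,167) and (57,202), with a blue look-alike at (134,142). The task things are the dark stand, which holds the rod, and the three brass cartridges in the rack. Next I fit the poses.

```bash
python3 - <<'E'
from h import *
for c in ('top','scene'):
    im=imaging.get_image(c); C=cloud(im)
    def sel(cx,cy,r,z0,z1):
        m=(np.hypot(C[...,0]-cx,C[...,1]-cy)<r)&(C[...,2]>z0)&(C[...,2]<z1); return C[m]
    for n,a in dict(manifold=(490,12,100,68,82),stand=(560,-288,60,38,52),rack=(568,284,110,16,29)).items():
        p=sel(*a); r=cv2.minAreaRect(p[:,:2].astype(np.float32)); print(c,n,len(p),np.round(r[0],1),np.round(r[1],1),round(r[2],1),'z',np.median(p[:,2]).round(1))
    for n,a in dict(rod=(560,-288,40,105,170),cA=(622,273,22,36,110),cB=(565,286,22,36,110),cC=(511,298,22,36,110)).items():
        p=sel(*a); t=p[p[:,2]>np.percentile(p[:,2],70)] if len(p) else p
        print(c,n,len(p),p.mean(0).round(1),'top',t.mean(0).round(1),p[:,2].max().round(1))
E
```

```text
top manifold 1377 [495.3  13.7] [150.5  70.4] 71.1 z 74.3
top stand 550 [ 562.7 -294.8] [70.3 71.4] 24.0 z 44.3
top rack 1148 [558.6 258.5] [130.  180.2] 76.7 z 20.7
top rod 83 [ 561.6 -291.9  136.9] top [ 561.9 -295.5  146.1] 149.3
top cA 64 [622.4 275.3  65.3] top [623.9 277.9  85.8] 88.8
top cB 51 [563.9 288.4  61.5] top [564.4 290.6  78.3] 80.4
top cC 72 [507.7 301.1  68.5] top [508.8 303.6  92.8] 96.4
scene manifold 1384 [494.6  15.4] [150.5  74.5] 70.8 z 75.6
scene stand 745 [ 562.8 -295. ] [74.5 70.5] 24.0 z 45.5
scene rack 1164 [565.3 292.1] [ 60.6 185.8] 77.9 z 22.7
scene rod 181 [ 567.7 -293.5  131.4] top [ 563.6 -295.   145.3] 147.4
scene cA 149 [627.1 276.   63.9] top [625.1 277.5  84.8] 88.2
scene cB 115 [568.1 289.3  60.6] top [566.1 290.7  78.3] 82.0
scene cC 146 [510.7 301.7  67.6] top [510.  303.   90.9] 95.4
```

```bash
for i in 1; do
python3 -m jog '[{"offset":[-3,-2.7,0],"rot":[0,0,0],"hand":-1},{"offset":[-6,-5.4,0],"rot":[0,0,0],"hand":-1},{"offset":[-9,-8.1,0],"rot":[0,0,0],"hand":-1},{"offset":[-12,-10.8,0],"rot":[0,0,0],"hand":-1},{"offset":[-15,-13.5,0],"rot":[0,0,0],"hand":-1}]' 30
python3 -m jog '[{"offset":[-3,-2.7,0],"rot":[0,0,0],"hand":-1},{"offset":[-6,-5.4,0],"rot":[0,0,0],"hand":-1},{"offset":[-9,-8.1,0],"rot":[0,0,0],"hand":-1},{"offset":[-12,-10.8,0],"rot":[0,0,0],"hand":-1},{"offset":[-15,-13.5,0],"rot":[0,0,0],"hand":-1}]'
done; python3 -c "
from h import *
s=readout.state();print(s['qpos'],s['ee_pos'],s['eef_rot'])
im=imaging.get_image('wrist');cv2.imwrite('pics/w1.png',im['pixels']);print(np.round(im['pose'],3),im['fx'])"
```

```text
time_s: 1.82
ee_pos: [291.7, 297.8, 242.3]
eef_rot: [0.2, 0.98, 0.0, 0.0]
wrist_force: [1.2, -0.2, 0.1]
opening: 85.3
grasp_force: 0.0
time_s: 2.23
ee_pos: [376.6, 114.4, 242.7]
eef_rot: [0.201, 0.98, 0.0, 0.0]
wrist_force: [1.1, -0.9, 0.3]
opening: 85.4
grasp_force: 0.0
[ 2.94835754e-01  3.34719616e-02 -4.13467812e-01  1.12274995e+00
  8.74179447e-05  6.99360425e-01] [376.60928637 114.39954214 242.65084221] [2.00886005e-01 9.79614467e-01 3.02274606e-04 4.65489940e-04]
[[ 3.94000e-01  8.72000e-01  2.90000e-01  3.02932e+02]
 [ 9.19000e-01 -3.74000e-01 -1.23000e-01  1.45540e+02]
 [ 1.00000e-03  3.15000e-01 -9.49000e-01  3.73576e+02]
 [ 0.00000e+00  0.00000e+00  0.00000e+00  1.00000e+00]] 290.4569475623477
```

```bash
cat > man.py <<'E'
from h import *
im=imaging.get_image('wrist'); C=cloud(im)
m=(np.hypot(C[...,0]-495,C[...,1]-14.5)<100)&(abs(C[...,2]-75)<6); p=C[m]
if len(p)>50:
    r=cv2.minAreaRect(p[:,:2].astype(np.float32)); print('man',len(p),r,np.median(p[:,2]))
m=(np.hypot(C[...,0]-495,C[...,1]-14.5)<22); v,u=np.nonzero(m); print('bore region px',u.min(),u.max(),v.min(),v.max())
g=cv2.cvtColor(im['pixels'],cv2.COLOR_BGR2GRAY); sub=g[v.min():v.max()+1,u.min():u.max()+1]
t=(g<(np.percentile(sub,75)*.6))&m
n,l,st,ce=cv2.connectedComponentsWithStats(t.astype(np.uint8))
for i in range(1,n):
    if st[i,4]>30: print(st[i],ce[i],W(im,*ce[i],z=75).round(1))
for n in ('bore','manifold'):
    for r in imaging.spot_in('wrist',n)[:2]: print(n,r['confidence'],(np.array(r['extent'])*[640,400,640,400]).round())
E
python3 man.py
python3 -m jog '[{"offset":[-3,-2.7,0],"rot":[0,0,0],"hand":-1},{"offset":[-6,-5.4,0],"rot":[0,0,0],"hand":-1},{"offset":[-9,-8.1,0],"rot":[0,0,0],"hand":-1},{"offset":[-12,-10.8,0],"rot":[0,0,0],"hand":-1},{"offset":[-15,-13.5,0],"rot":[0,0,0],"hand":-1}]'
python3 -m jog '[{"offset":[-2.5,-2.3,0],"rot":[0,0,0],"hand":-0.6},{"offset":[-5,-4.6,0],"rot":[0,0,0],"hand":-0.6},{"offset":[-7.5,-6.9,0],"rot":[0,0,0],"hand":-0.6},{"offset":[-9.5,-8.7,0],"rot":[0,0,0],"hand":-0.6},{"offset":[-10.3,-9.5,0],"rot":[0,0,0],"hand":-0.6}]'
python3 -c "
from h import *
s=readout.state();print(s['qpos'],s['ee_pos'],s['eef_rot'])
im=imaging.get_image('wrist');cv2.imwrite('pics/w2.png',im['pixels'])
C=cloud(im);p=C[(np.hypot(C[...,0]-563,C[...,1]+295)<40)&(C[...,2]>105)&(C[...,2]<175)];print(p.mean(0),p.min(0),p.max(0))
p=C[(np.hypot(C[...,0]-563,C[...,1]+295)<60)&(abs(C[...,2]-45)<6)];print(cv2.minAreaRect(p[:,:2].astype(np.float32)))
for r in imaging.spot_in('wrist','rod')[:2]: print(r)
"
```

```text
man 5239 ((495.7740173339844, 15.132453918457031), (150.27337646484375, 71.56568145751953), 71.02842712402344) 74.65825579812673
bore region px 270 304 281 311
[280 288  17  15 194] [287.93814433 294.87113402] [494.1  16.2  75. ]
bore 0.91 [233. 232. 352. 322.]
manifold 0.79 [231. 230. 352. 324.]
time_s: 2.85
ee_pos: [461.5, -66.4, 242.4]
eef_rot: [0.199, 0.98, 0.0, 0.0]
wrist_force: [2.0, 0.2, 0.3]
opening: 85.7
grasp_force: 0.0
time_s: 3.27
ee_pos: [520.5, -195.6, 241.8]
eef_rot: [0.201, 0.98, -0.0, 0.001]
wrist_force: [-0.3, 0.6, -0.2]
opening: 68.5
grasp_force: 0.0
[-3.59274304e-01  3.12681802e-01 -6.44974716e-02  1.19245223e+00
 -2.85800760e-04  4.45672945e-02] [ 520.5019338  -195.58174527  241.81844658] [ 2.00551520e-01  9.79682973e-01 -2.32401475e-04  5.52821731e-04]
[ 564.47203101 -284.94014467  111.42468397] [ 558.93489474 -286.55102803  105.14659597] [ 569.9887208  -283.53020265  118.76262633]
((563.2505493164062, -295.28961181640625), (70.14973449707031, 72.10868835449219), 24.047168731689453)
{'extent': [0.3912, 0.574, 0.4098, 0.6822], 'confidence': 0.56}
```

View pics/w2.png

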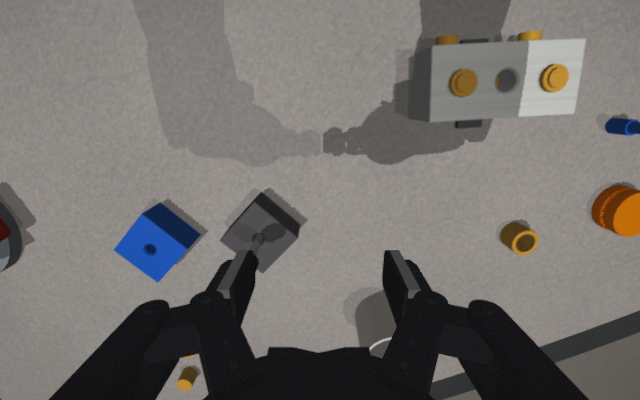

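```bash

python3 -m jog '[{"offset":[-2.6,-2.5,0],"rot":[0,0,0],"hand":-0.6},{"offset":[-5.2,-5,0],"rot":[0,0,0],"hand":-0.6},{"offset":[-7,-6.7,0.5],"rot":[0,0,0],"hand":-0.6},{"offset":[-7.84,-7.47,2],"rot":[0,0,0],"hand":-0.6},{"offset":[-7.84,-7.47,4],"rot":[0,0,0],"hand":-0.6}]'
python3 -c "
from h import *
s=readout.state();print(s['qpos'],s['ee_pos'],s['eef_rot'])
im=imaging.get_image('wrist');cv2.imwrite('pics/w3.png',im['pixels'])
C=cloud(im);p=C[(np.hypot(C[...,0]-563,C[...,1]+295)<25)&(C[...,2]>135)&(C[...,2]<160)];print(len(p),p.mean(0),p.min(0),p.max(0))
for r in imaging.spot_in('wrist','rod')[:2]: print(r)
"
```

```text
time_s: 3.78
ee_pos: [563.3, -294.5, 203.3]
eef_rot: [0.201, 0.98, -0.0, 0.002]
wrist_force: [-0.3, -0.1, -0.2]
opening: 68.6
grasp_force: 0.0
[-4.81831342e-01  4.64539924e-01  7.17143000e-02  1.17375215e+00
  2.29895580e-04 -7.79468122e-02] [ 563.26246986 -294.47264101  203.26552439] [ 2.00571819e-01  9.79676724e-01 -4.72211185e-04  2.05895059e-03]
732 [ 561.476961   -294.15335554  143.03281661] [ 552.1776953  -305.41110336  135.08065176] [ 573.76791272 -284.0909201   146.08051198]
{'extent': [0.4723, 0.4445, 0.5178, 0.5902], 'confidence': 0.78}
```

View pics/w3.png

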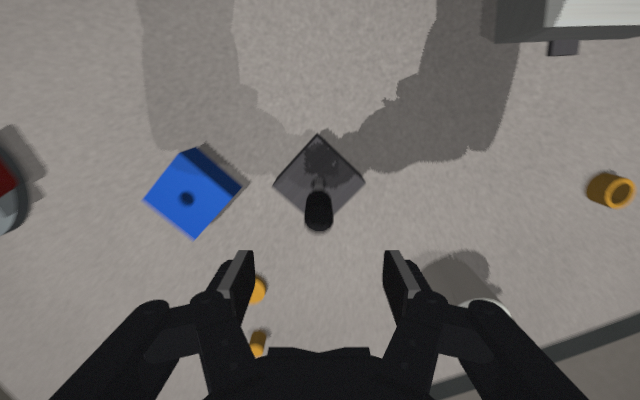

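The rod's handle at (318,210) is centred between the jaws, and the dark stand is under it. I descend and grip.

```bash

python3 -m jog '[{"offset":[0,0,2.5],"rot":[0,0,0],"hand":-0.6},{"offset":[0,0,5],"rot":[0,0,0],"hand":-0.6},{"offset":[0,0,7],"rot":[0,0,0],"hand":-0.6},{"offset":[0,0,8.5],"rot":[0,0,0],"hand":-0.4},{"offset":[0,0,9],"rot":[0,0,0],"hand":0}]' 30
python3 -m jog '[{"offset":[0,0,0],"rot":[0,0,0],"hand":0.3},{"offset":[0,0,0],"rot":[0,0,0],"hand":0.6},{"offset":[0,0,0],"rot":[0,0,0],"hand":1},{"offset":[0,0,0],"rot":[0,0,0],"hand":1},{"offset":[0,0,0],"rot":[0,0,0],"hand":1}]' 30
python3 -m jog '[{"offset":[0,0,0],"rot":[0,0,0],"hand":1},{"offset":[0,0,0],"rot":[0,0,0],"hand":1},{"offset":[0,0,0],"rot":[0,0,0],"hand":1},{"offset":[0,0,0],"rot":[0,0,0],"hand":1},{"offset":[0,0,0],"rot":[0,0,0],"hand":1}]' 30
```

```text
time_s: 4.3
ee_pos: [559.4, -291.1, 110.9]
eef_rot: [0.2, 0.98, 0.001, -0.002]
wrist_force: [-0.3, 0.6, -0.3]
opening: 49.2
grasp_force: 0.0
time_s: 4.72
ee_pos: [561.7, -294.6, 113.9]
eef_rot: [0.201, 0.98, -0.0, 0.001]
wrist_force: [0.0, 0.5, 2.4]
opening: 21.3
grasp_force: 29.6
time_s: 5.13
ee_pos: [561.8, -294.7, 113.8]
eef_rot: [0.201, 0.98, -0.0, 0.001]
wrist_force: [-0.3, 0.9, 6.4]
opening: 21.0
grasp_force: 29.9
```

```bash

python3 -m jog '[{"offset":[0,0,-0.5],"rot":[0,0,0],"hand":1},{"offset":[0,0,-1.5],"rot":[0,0,0],"hand":1},{"offset":[0,0,-3],"rot":[0,0,0],"hand":1},{"offset":[0,0,-4.5],"rot":[0,0,0],"hand":1},{"offset":[0,0,-6],"rot":[0,0,0],"hand":1}]' 
python3 -m jog '[{"offset":[0,0,-1.5],"rot":[0,0,0],"hand":1},{"offset":[0,0,-3],"rot":[0,0,0],"hand":1},{"offset":[0,0,-4.5],"rot":[0,0,0],"hand":1},{"offset":[0,0,-5],"rot":[0,0,0],"hand":1},{"offset":[0,0,-5],"rot":[0,0,0],"hand":1}]' 
python3 -c "
from h import *
s=readout.state();print(s['ee_pos'],s['wrist_force'],s['ft_torque'])
im=imaging.get_image('wrist');cv2.imwrite('pics/w4.png',im['pixels'])
R=cv2.Rodrigues  
from scipy.spatial.transform import Rotation as Ro
print(Ro.from_quat(s['eef_rot']).inv().apply(np.array([495.4,15.2,220])-s['ee_pos']))"
```

```text
time_s: 5.55
ee_pos: [560.4, -294.4, 173.2]
eef_rot: [0.201, 0.98, -0.0, -0.0]
wrist_force: [0.0, 0.3, -0.7]
opening: 21.0
grasp_force: 29.5
time_s: 5.97
ee_pos: [561.6, -295.0, 224.2]
eef_rot: [0.201, 0.98, -0.001, 0.002]
wrist_force: [0.6, 0.1, -0.5]
opening: 21.2
grasp_force: 29.5
[ 561.60715292 -294.96315376  224.24605266] [ 0.5804642   0.11831177 -0.51790515] [ 0.03847373 -0.03214013  0.01512848]
[183.06725894 258.9913279    3.53111671]
```

View pics/w4.png

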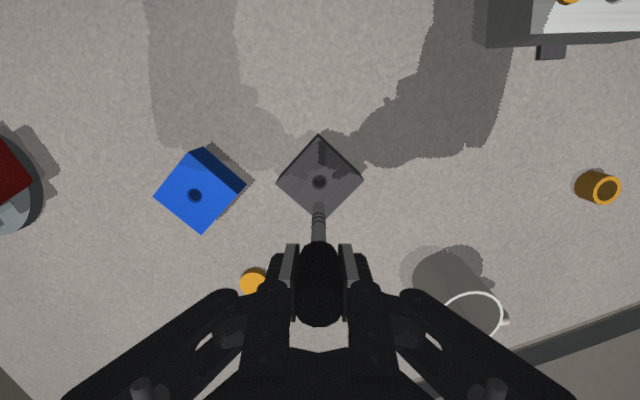

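The wrist view shows the rod held upright with its tip at (319,213), and the stand hole empty at (319,182). I move over the port.

```bash

python3 -m jog '[{"offset":[1.8,2.5,0],"rot":[0,0,0],"hand":1},{"offset":[4,5.7,0],"rot":[0,0,0],"hand":1},{"offset":[6.2,8.8,0],"rot":[0,0,0],"hand":1},{"offset":[8.4,11.9,0],"rot":[0,0,0],"hand":1},{"offset":[10.6,15,0],"rot":[0,0,0],"hand":1}]' 
python3 -m jog '[{"offset":[2.2,3.1,0],"rot":[0,0,0],"hand":1},{"offset":[4.4,6.2,0],"rot":[0,0,0],"hand":1},{"offset":[6.2,8.8,0],"rot":[0,0,0],"hand":1},{"offset":[7.3,10.4,0],"rot":[0,0,0],"hand":1},{"offset":[7.7,10.9,0],"rot":[0,0,0],"hand":1}]' 
python3 -m jog '[{"offset":[0,0,0],"rot":[0,0,0],"hand":1},{"offset":[0,0,0],"rot":[0,0,0],"hand":1},{"offset":[0,0,0],"rot":[0,0,0],"hand":1},{"offset":[0,0,0],"rot":[0,0,0],"hand":1},{"offset":[0,0,0],"rot":[0,0,0],"hand":1}]' 
cat > st.py <<'E'
import sys
from h import *
from scipy.spatial.transform import Rotation as Ro
s=readout.state();print(s['time_s'],s['ee_pos'],s['wrist_force'],s['eef_rot'],s['qpos'][5])
if len(sys.argv)>3: print('tool offset',Ro.from_quat(s['eef_rot']).inv().apply(np.array([float(a) for a in sys.argv[1:4]])-s['ee_pos']).round(2))
E
python3 st.py 495.4 15.2 220
python3 -c "
from h import *
im=imaging.get_image('wrist');p=im['pixels'][100:300,200:440];cv2.imwrite('pics/w5.png',cv2.resize(p,None,fx=3,fy=3,interpolation=cv2.INTER_CUBIC))"
```

```text
time_s: 6.43
ee_pos: [520.8, -113.2, 220.8]
eef_rot: [0.201, 0.98, 0.0, -0.001]
wrist_force: [0.8, 1.3, -1.2]
opening: 21.1
grasp_force: 29.6
time_s: 6.85
ee_pos: [492.8, 18.4, 221.2]
eef_rot: [0.199, 0.98, 0.0, -0.001]
wrist_force: [-0.1, 0.3, -0.8]
opening: 21.2
grasp_force: 29.6
time_s: 7.27
ee_pos: [494.8, 14.7, 222.1]
eef_rot: [0.202, 0.979, -0.0, -0.0]
wrist_force: [-0.4, 0.1, -1.5]
opening: 21.2
grasp_force: 29.6
7.2667 [494.83689017  14.70815069 222.13926502] [-0.39394749  0.08573013 -1.48334318] [ 2.01911721e-01  9.79403715e-01 -1.30691692e-04 -5.55869471e-05] 0.4364762947596968
tool offset [-0.32  0.68  2.14]
```

View pics/w5.png

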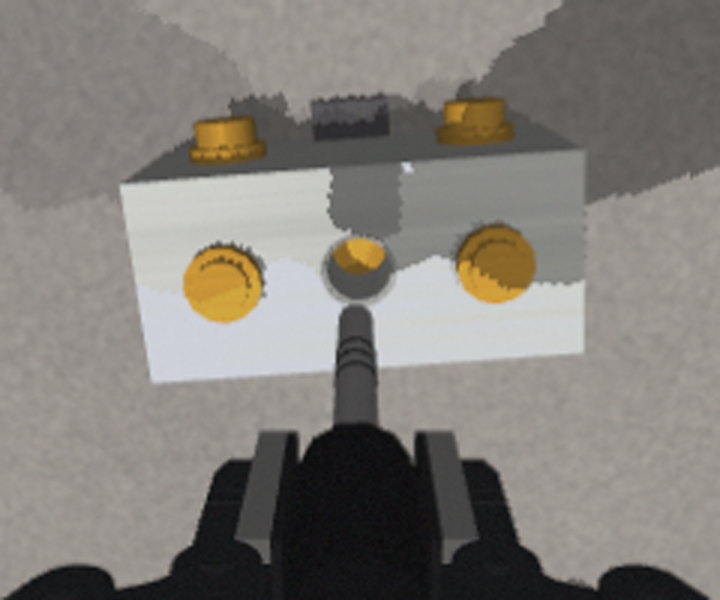

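```bash
python3 - <<'E'
from h import *
im=imaging.get_image('wrist')
print('bore',W(im,200+358.5/3,100+270/3,z=75),'tip(118)',W(im,200+355.5/3,100+314/3,z=118))
s=readout.state();print(s['ee_pos'])
E
python3 man.py
```

```text
bore [496.03865669  15.32167036  75.        ] tip(118) [496.17326933  14.15037962 118.        ]
[494.80453628  14.96080492 222.20369391]
man 9067 ((495.9706726074219, 15.02459716796875), (151.19398498535156, 71.04469299316406), 71.04048919677734) 74.39743872773397
bore region px 259 377 168 399
[309 186  21  14 177] [318.71751412 192.68926554] [498.3  13.7  75. ]
[  259   202   119   198 13751] [317.9060432 320.6546433] [642.5 -49.4  75. ]
bore 0.68 [241. 130. 396. 229.]
```

```bash
cat > chk.py <<'E'
import sys
from h import *
s=readout.state(); print(s['time_s'],s['ee_pos'].round(1),s['wrist_force'].round(1),flush=True)
sys.exit(1 if s['wrist_force'][2]>float(sys.argv[1]) or np.hypot(*s['wrist_force'][:2])>8 else 0)
E
python3 -m jog '[{"offset":[-0.07,0.04,1],"rot":[0,0,0],"hand":1},{"offset":[-0.07,0.04,2.5],"rot":[0,0,0],"hand":1},{"offset":[-0.07,0.04,3.5],"rot":[0,0,0],"hand":1},{"offset":[-0.07,0.04,4.5],"rot":[0,0,0],"hand":1},{"offset":[-0.07,0.04,5],"rot":[0,0,0],"hand":1}]' >/dev/null; python3 chk.py 3 &&
python3 -m jog '[{"offset":[0,0,0.5],"rot":[0,0,0],"hand":1},{"offset":[0,0,1],"rot":[0,0,0],"hand":1},{"offset":[0,0,1.5],"rot":[0,0,0],"hand":1},{"offset":[0,0,1.8],"rot":[0,0,0],"hand":1},{"offset":[0,0,2],"rot":[0,0,0],"hand":1}]' >/dev/null; python3 chk.py 3 &&
python3 -m jog '[{"offset":[0,0,0.05],"rot":[0,0,0],"hand":1},{"offset":[0,0,0.1],"rot":[0,0,0],"hand":1},{"offset":[0,0,0.1],"rot":[0,0,0],"hand":1},{"offset":[0,0,0.15],"rot":[0,0,0],"hand":1},{"offset":[0,0,0.15],"rot":[0,0,0],"hand":1}]' >/dev/null; python3 chk.py 3 &&
python3 -m jog '[{"offset":[0,0,0.05],"rot":[0,0,0],"hand":1},{"offset":[0,0,0.05],"rot":[0,0,0],"hand":1},{"offset":[0,0,0.1],"rot":[0,0,0],"hand":1},{"offset":[0,0,0.1],"rot":[0,0,0],"hand":1},{"offset":[0,0,0.1],"rot":[0,0,0],"hand":1}]' >/dev/null; python3 chk.py 3 &&
python3 -m jog '[{"offset":[0,0,0.05],"rot":[0,0,0],"hand":1},{"offset":[0,0,0.05],"rot":[0,0,0],"hand":1},{"offset":[0,0,0.1],"rot":[0,0,0],"hand":1},{"offset":[0,0,0.1],"rot":[0,0,0],"hand":1},{"offset":[0,0,0.1],"rot":[0,0,0],"hand":1}]' >/dev/null; python3 chk.py 3 &&
python3 -m jog '[{"offset":[0,0,0.05],"rot":[0,0,0],"hand":1},{"offset":[0,0,0.05],"rot":[0,0,0],"hand":1},{"offset":[0,0,0.1],"rot":[0,0,0],"hand":1},{"offset":[0,0,0.1],"rot":[0,0,0],"hand":1},{"offset":[0,0,0.1],"rot":[0,0,0],"hand":1}]' >/dev/null; python3 chk.py 3
```

```text
7.9333 [494.4  15.9 170.4] [-0.4 -0.3 -2.5]
8.35 [495.4  15.9 152. ] [ 1.2  0.1 -0.6]
8.7667 [495.5  15.9 151. ] [-0.1  0.4 -1.1]
9.1833 [495.4  15.9 149.8] [ 0.4  0.6 -0.5]
9.6 [495.5  15.9 148.9] [0.1 0.6 0.3]
10.0167 [496.   15.9 148.8] [-0.7 -0.7  7. ]
```

```bash

python3 -m jog '[{"offset":[0,0,0],"rot":[0,0,0],"hand":1},{"offset":[0,0,0],"rot":[0,0,0],"hand":1},{"offset":[0,0,0],"rot":[0,0,0],"hand":1},{"offset":[0,0,0],"rot":[0,0,0],"hand":1},{"offset":[0,0,0],"rot":[0,0,0],"hand":1}]'
python3 -m jog '[{"offset":[0,0,0],"rot":[0,0,0],"hand":1},{"offset":[0,0,0],"rot":[0,0,0],"hand":1},{"offset":[0,0,0],"rot":[0,0,0],"hand":1},{"offset":[0,0,0],"rot":[0,0,0],"hand":1},{"offset":[0,0,0],"rot":[0,0,0],"hand":1}]'
python3 -c "
from h import *
im=imaging.get_image('wrist');p=im['pixels'][130:280,240:400];cv2.imwrite('pics/w6.png',cv2.resize(p,None,fx=4,fy=4,interpolation=cv2.INTER_CUBIC))"
```

```text
time_s: 10.43
ee_pos: [495.9, 15.8, 148.7]
eef_rot: [0.201, 0.98, 0.0, 0.001]
wrist_force: [-0.5, -0.3, 6.5]
opening: 20.6
grasp_force: 30.3
time_s: 10.85
ee_pos: [496.0, 15.9, 148.8]
eef_rot: [0.201, 0.98, 0.0, 0.001]
wrist_force: [-1.1, 0.0, 6.0]
opening: 21.4
grasp_force: 30.3
```

View pics/w6.png

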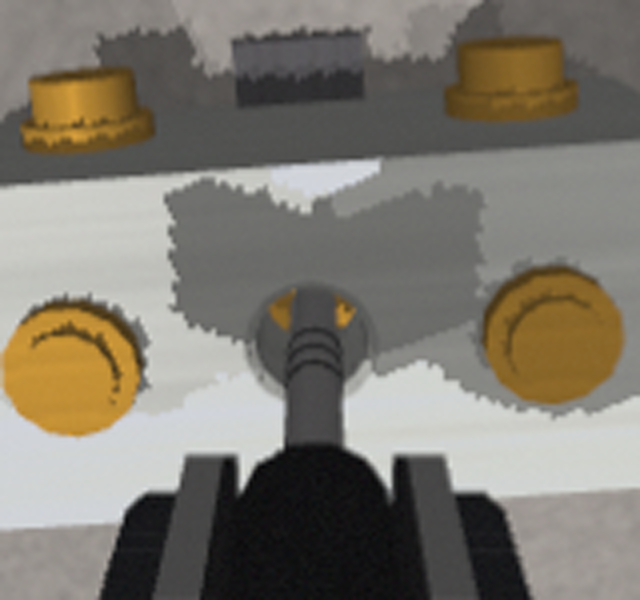

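The rod stands in the port on the brass bottom, with all three rings visible and the lowest one at the mouth, near (315,360) in the crop. Contact came at tip z ≈ 45, so the port is 30 mm deep and the short cartridge is needed. Next I return the rod.

```bash

python3 -m jog '[{"offset":[0,0,-0.5],"rot":[0,0,0],"hand":1},{"offset":[0,0,-2],"rot":[0,0,0],"hand":1},{"offset":[0,0,-4],"rot":[0,0,0],"hand":1},{"offset":[0,0,-6],"rot":[0,0,0],"hand":1},{"offset":[0,0,-7.3],"rot":[0,0,0],"hand":1}]' >/dev/null
python3 -m jog '[{"offset":[-1.8,-2.5,0],"rot":[0,0,0],"hand":1},{"offset":[-4,-5.7,0],"rot":[0,0,0],"hand":1},{"offset":[-6.2,-8.8,0],"rot":[0,0,0],"hand":1},{"offset":[-8.4,-11.9,0],"rot":[0,0,0],"hand":1},{"offset":[-10.6,-15,0],"rot":[0,0,0],"hand":1}]'  >/dev/null
python3 -m jog '[{"offset":[-2.2,-3.1,0],"rot":[0,0,0],"hand":1},{"offset":[-4.4,-6.2,0],"rot":[0,0,0],"hand":1},{"offset":[-6.2,-8.8,0],"rot":[0,0,0],"hand":1},{"offset":[-7.3,-10.4,0],"rot":[0,0,0],"hand":1},{"offset":[-7.7,-10.9,0],"rot":[0,0,0],"hand":1}]' 
python3 -m jog '[{"offset":[0,0,0],"rot":[0,0,0],"hand":1},{"offset":[0,0,0],"rot":[0,0,0],"hand":1},{"offset":[0,0,0],"rot":[0,0,0],"hand":1},{"offset":[0,0,0],"rot":[0,0,0],"hand":1},{"offset":[0,0,0],"rot":[0,0,0],"hand":1}]'  >/dev/null
python3 st.py 561.7 -294.7 113.8
python3 - <<'E'
from h import *
im=imaging.get_image('wrist');C=cloud(im)
p=C[(np.hypot(C[...,0]-563,C[...,1]+295)<60)&(abs(C[...,2]-45)<6)];print(cv2.minAreaRect(p[:,:2].astype(np.float32)))
E
```

```text
time_s: 12.15
ee_pos: [561.7, -297.7, 219.9]
eef_rot: [0.203, 0.979, -0.0, -0.0]
wrist_force: [0.2, -0.7, -2.1]
opening: 21.5
grasp_force: 29.7
12.5667 [ 561.54118283 -292.90037033  221.13075342] [ 0.20845832 -0.75411494 -0.56875659] [ 2.00217347e-01  9.79751501e-01  9.86982336e-05 -1.93093189e-05] -0.0777065904540571
tool offset [ -0.86  -1.61 107.33]
((563.2404174804688, -295.01123046875), (69.9696273803711, 70.59141540527344), 24.138315200805664)
```

```bash

python3 -m jog '[{"offset":[-0.13,-0.15,0],"rot":[0,0,0],"hand":1},{"offset":[-0.13,-0.15,2],"rot":[0,0,0],"hand":1},{"offset":[-0.13,-0.15,4],"rot":[0,0,0],"hand":1},{"offset":[-0.13,-0.15,5.5],"rot":[0,0,0],"hand":1},{"offset":[-0.13,-0.15,6.2],"rot":[0,0,0],"hand":1}]' >/dev/null; python3 chk.py 3 &&
python3 -m jog '[{"offset":[0,0,0.3],"rot":[0,0,0],"hand":1},{"offset":[0,0,0.6],"rot":[0,0,0],"hand":1},{"offset":[0,0,0.9],"rot":[0,0,0],"hand":1},{"offset":[0,0,1.2],"rot":[0,0,0],"hand":1},{"offset":[0,0,1.5],"rot":[0,0,0],"hand":1}]' >/dev/null; python3 chk.py 3 &&
python3 -m jog '[{"offset":[0,0,0.4],"rot":[0,0,0],"hand":1},{"offset":[0,0,0.8],"rot":[0,0,0],"hand":1},{"offset":[0,0,1.2],"rot":[0,0,0],"hand":1},{"offset":[0,0,1.6],"rot":[0,0,0],"hand":1},{"offset":[0,0,2],"rot":[0,0,0],"hand":1}]' >/dev/null; python3 chk.py 3 &&
python3 -m jog '[{"offset":[0,0,0.2],"rot":[0,0,0],"hand":1},{"offset":[0,0,0.4],"rot":[0,0,0],"hand":1},{"offset":[0,0,0.6],"rot":[0,0,0],"hand":1},{"offset":[0,0,0.7],"rot":[0,0,0],"hand":1},{"offset":[0,0,0.8],"rot":[0,0,0],"hand":1}]' >/dev/null; python3 chk.py 3
```

```text
13.0333 [ 561.  -295.3  156.6] [-0.   0.3 -1. ]
13.45 [ 563.  -296.3  145.2] [-1.3  1.3  0.9]
13.8667 [ 562.1 -296.2  123.2] [ 0.1  0.4 -0.7]
14.2833 [ 562.2 -296.1  115.7] [-0.3  0.2 -0.3]
```

```bash

python3 -m jog '[{"offset":[0,0,0.04],"rot":[0,0,0],"hand":1},{"offset":[0,0,0.08],"rot":[0,0,0],"hand":1},{"offset":[0,0,0.12],"rot":[0,0,0],"hand":1},{"offset":[0,0,0.12],"rot":[0,0,0],"hand":1},{"offset":[0,0,0.12],"rot":[0,0,0],"hand":1}]' >/dev/null; python3 chk.py 3 &&
python3 -m jog '[{"offset":[0,0,0.03],"rot":[0,0,0],"hand":1},{"offset":[0,0,0.06],"rot":[0,0,0],"hand":1},{"offset":[0,0,0.1],"rot":[0,0,0],"hand":1},{"offset":[0,0,0.1],"rot":[0,0,0],"hand":1},{"offset":[0,0,0.1],"rot":[0,0,0],"hand":1}]' >/dev/null; python3 chk.py 3 &&
python3 -m jog '[{"offset":[0,0,0.03],"rot":[0,0,0],"hand":1},{"offset":[0,0,0.06],"rot":[0,0,0],"hand":1},{"offset":[0,0,0.1],"rot":[0,0,0],"hand":1},{"offset":[0,0,0.1],"rot":[0,0,0],"hand":1},{"offset":[0,0,0.1],"rot":[0,0,0],"hand":1}]' >/dev/null; python3 chk.py 3
```

```text
14.7 [ 562.2 -296.1  114.7] [ 0.8  1.  -0.3]
15.1167 [ 562.3 -296.2  113.9] [-0.6  1.1  1.5]
15.5333 [ 562.5 -296.3  113.8] [-0.8  1.3  6.8]
```

```bash

python3 -m jog '[{"offset":[0,0,0],"rot":[0,0,0],"hand":0.45},{"offset":[0,0,0],"rot":[0,0,0],"hand":0.4},{"offset":[0,0,0],"rot":[0,0,0],"hand":0.2},{"offset":[0,0,0],"rot":[0,0,0],"hand":-0.1},{"offset":[0,0,0],"rot":[0,0,0],"hand":-0.3}]'
python3 -m jog '[{"offset":[0,0,0],"rot":[0,0,0],"hand":-0.4},{"offset":[0,0,0],"rot":[0,0,0],"hand":-0.4},{"offset":[0,0,-1],"rot":[0,0,0],"hand":-0.4},{"offset":[0,0,-3],"rot":[0,0,0],"hand":-0.4},{"offset":[0,0,-6],"rot":[0,0,0],"hand":-0.4}]' >/dev/null
python3 -m jog '[{"offset":[0,0,-3],"rot":[0,0,0],"hand":-0.4},{"offset":[0,0,-5],"rot":[0,0,0],"hand":-0.4},{"offset":[0,0,-6],"rot":[0,0,0],"hand":-0.4},{"offset":[0,0,-6],"rot":[0,0,0],"hand":-0.4},{"offset":[0,0,-6],"rot":[0,0,0],"hand":-0.4}]'
python3 st.py 565.3 290.7 240
python3 - <<'E'
from h import *
for c in ('top','scene'):
    im=imaging.get_image(c); C=cloud(im)
    p=C[(np.hypot(C[...,0]-562,C[...,1]+295)<40)&(C[...,2]>105)&(C[...,2]<160)]; print(c,len(p),p.mean(0) if len(p) else 0, p[:,2].max() if len(p) else 0)
im=imaging.get_image('wrist');p=im['pixels'];cv2.imwrite('pics/w7.png',p)
E
```

```text
time_s: 15.95
ee_pos: [562.1, -296.2, 112.3]
eef_rot: [0.201, 0.98, -0.0, -0.0]
wrist_force: [0.3, -0.6, 0.9]
opening: 55.0
grasp_force: 0.0
time_s: 16.78
ee_pos: [562.3, -296.2, 232.7]
eef_rot: [0.201, 0.98, -0.0, 0.0]
wrist_force: [-0.6, -0.2, -1.6]
opening: 60.1
grasp_force: 0.0
16.7833 [ 562.25871376 -296.18374027  232.66313453] [-0.59718099 -0.20500507 -1.55296677] [ 2.01006575e-01  9.79589852e-01 -8.39242459e-05  2.66793709e-04] -0.08006051833893031
tool offset [228.32 540.66  -7.49]
top 86 [ 562.64529478 -294.40652844  136.51768723] 147.77937611975767
scene 186 [ 568.35035797 -295.60172875  131.08491237] 148.6233167828641
```

View pics/w7.png

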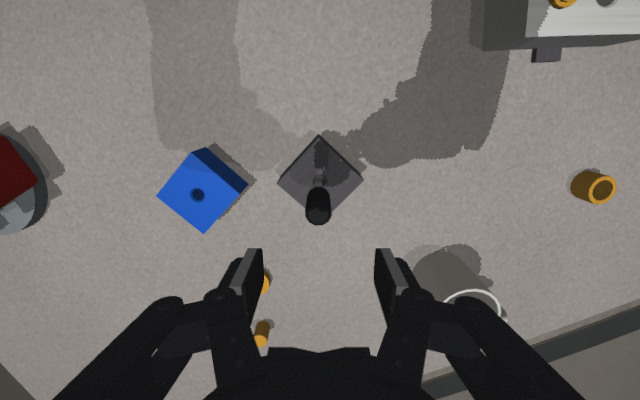

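Rod back upright in the dark stand at (318,195). Moving over the rack.

```bash

python3 -m jog '[{"offset":[1.2,2.8,0],"rot":[0,0,0],"hand":-0.4},{"offset":[2.7,6.4,0],"rot":[0,0,0],"hand":-0.4},{"offset":[4.2,10,0],"rot":[0,0,0],"hand":-0.4},{"offset":[5.7,13.6,0],"rot":[0,0,0],"hand":-0.4},{"offset":[7.2,17.2,0],"rot":[0,0,0],"hand":-0.4}]'  >/dev/null
python3 -m jog '[{"offset":[1.5,3.6,0],"rot":[0,0,0],"hand":-0.4},{"offset":[3,7.2,0],"rot":[0,0,0],"hand":-0.4},{"offset":[4.5,10.8,0],"rot":[0,0,0],"hand":-0.4},{"offset":[6,14.4,0],"rot":[0,0,0],"hand":-0.4},{"offset":[7.5,18,0],"rot":[0,0,0],"hand":-0.4}]'  >/dev/null
python3 -m jog '[{"offset":[1.5,3.6,0],"rot":[0,0,-2],"hand":-0.4},{"offset":[3,7.2,0],"rot":[0,0,-4],"hand":-0.4},{"offset":[4.5,10.8,0],"rot":[0,0,-6],"hand":-0.4},{"offset":[6,13,0],"rot":[0,0,-8],"hand":-0.4},{"offset":[6.5,14,0],"rot":[0,0,-10.3],"hand":-0.4}]'  >/dev/null
python3 -m jog '[{"offset":[0,0,0],"rot":[0,0,0],"hand":-0.4},{"offset":[0,0,0],"rot":[0,0,0],"hand":-0.4},{"offset":[0,0,0],"rot":[0,0,0],"hand":-0.4},{"offset":[0,0,0],"rot":[0,0,0],"hand":-0.4},{"offset":[0,0,0],"rot":[0,0,0],"hand":-0.4}]'  >/dev/null
python3 st.py 565.3 290.7 200
python3 - <<'E'
from h import *
im=imaging.get_image('wrist');C=cloud(im)
cv2.imwrite('pics/w8.png',im['pixels'])
for n,(x,y) in dict(A=(624.5,277.7),B=(565.3,290.7),C=(509.5,303.3)).items():
    p=C[(np.hypot(C[...,0]-x,C[...,1]-y)<18)&(C[...,2]>30)&(C[...,2]<110)]
    if len(p)<5: print(n,len(p)); continue
    z=np.percentile(p[:,2],97); t=p[p[:,2]>z-4]; print(n,len(p),'top z',z,t.mean(0),(t.min(0)+t.max(0))/2)
for n in ('cartridge_short','cartridge_middle','cartridge_long'):
    for r in imaging.spot_in('wrist',n)[:3]: print(n,round(r['confidence'],2),(np.array(r['extent'])*[640,400,640,400]).round())
E
```

```text
18.6 [561.35434308 237.93563861 232.66234154] [ 0.92895837 -0.00962122 -0.21927962] [ 1.13531575e-01  9.93534373e-01 -1.73527325e-04 -2.27574213e-05] 0.6286003762448502
tool offset [ 8.06 52.31 32.64]
A 456 top z 86.11001387328191 [624.27023404 279.44529191  85.12883066] [624.92518064 279.43062272  84.5508658 ]
B 369 top z 78.31436475259686 [565.86957385 292.24190759  77.225885  ] [566.06827053 292.17308375  76.75629358]
C 428 top z 94.48128698740221 [508.15166007 304.50580271  93.39047629] [508.33551304 304.69112658  92.94606101]
cartridge_short 0.83 [272. 212. 292. 249.]
cartridge_short 0.56 [355. 162. 379. 186.]
cartridge_middle 0.91 [358. 204. 381. 244.]
cartridge_middle 0.47 [358. 111. 386. 131.]
cartridge_long 0.83 [360. 107. 387. 130.]
cartridge_long 0.43 [  0. 256.   8. 264.]
```

View pics/w8.png

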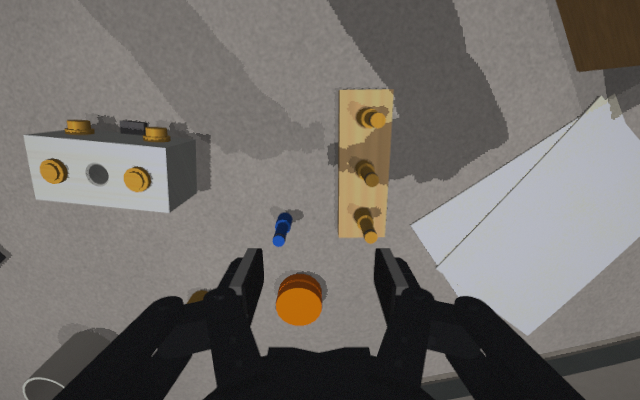

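The brass cartridges are the long one at (373,118), top z 94; the short one at (367,173), top z 78; and the middle one at (365,227), top z 86. The blue look-alike is at (282,228) on the bench. The brass one in the rack's middle hole, at (367,173), is the short one: it has the lowest top and is not blue. I move above it and confirm with a crop.

```bash

python3 -m jog '[{"offset":[0.3,2,1],"rot":[0,0,0],"hand":-0.4},{"offset":[0.6,4,3],"rot":[0,0,0],"hand":-0.4},{"offset":[0.84,5.3,5],"rot":[0,0,0],"hand":-0.4},{"offset":[0.84,5.3,7.5],"rot":[0,0,0],"hand":-0.4},{"offset":[0.84,5.3,9],"rot":[0,0,0],"hand":-0.4}]'  >/dev/null
python3 -m jog '[{"offset":[0,0,1],"rot":[0,0,0],"hand":-0.2},{"offset":[0,0,1],"rot":[0,0,0],"hand":-0.2},{"offset":[0,0,1],"rot":[0,0,0],"hand":-0.2},{"offset":[0,0,1],"rot":[0,0,0],"hand":-0.2},{"offset":[0,0,1],"rot":[0,0,0],"hand":-0.2}]'  >/dev/null
python3 st.py 565.6 291.5 60
python3 - <<'E'
from h import *
im=imaging.get_image('wrist');C=cloud(im)
cv2.imwrite('pics/w9.png',cv2.resize(im['pixels'][90:340,180:460],None,fx=2.2,fy=2.2,interpolation=cv2.INTER_CUBIC))
p=C[(np.hypot(C[...,0]-565.6,C[...,1]-291.5)<18)&(C[...,2]>30)&(C[...,2]<110)]
z=np.percentile(p[:,2],97); t=p[p[:,2]>z-3]; print(len(p),'top z',z,t.mean(0),(t.min(0)+t.max(0))/2)
E
```

```text
19.6333 [565.83717766 293.40674051 134.27076539] [ 0.30701929 -0.8082204   0.7051369 ] [1.12460443e-01 9.93655084e-01 8.26926868e-04 1.24019681e-03] 0.7037682068987976
tool offset [-3.000e-02 -2.050e+00  7.427e+01]
782 top z 78.24599447303349 [565.86868543 292.40036104  77.31783653] [566.28558761 292.41695937  77.1994272 ]
```

View pics/w9.png

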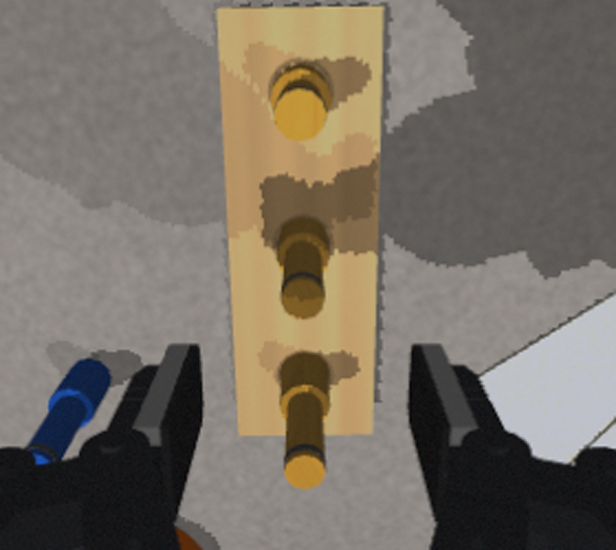

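The crop confirms it: the middle cartridge at (303,265) is brass and has the shortest body above the rack, and the blue one at (75,400) stays untouched. I descend and grip.

```bash

python3 -m jog '[{"offset":[0,-0.14,2],"rot":[0,0,0],"hand":-0.2},{"offset":[0,-0.14,4],"rot":[0,0,0],"hand":-0.2},{"offset":[0,-0.14,5.8],"rot":[0,0,0],"hand":-0.2},{"offset":[0,-0.14,7],"rot":[0,0,0],"hand":-0.2},{"offset":[0,-0.14,7.4],"rot":[0,0,0],"hand":-0.1}]'
python3 -m jog '[{"offset":[0,0,0],"rot":[0,0,0],"hand":0.2},{"offset":[0,0,0],"rot":[0,0,0],"hand":0.4},{"offset":[0,0,0],"rot":[0,0,0],"hand":0.5},{"offset":[0,0,0],"rot":[0,0,0],"hand":0.6},{"offset":[0,0,0],"rot":[0,0,0],"hand":0.65}]' 25
python3 -m jog '[{"offset":[0,0,0],"rot":[0,0,0],"hand":0.7},{"offset":[0,0,0],"rot":[0,0,0],"hand":1},{"offset":[0,0,0],"rot":[0,0,0],"hand":1},{"offset":[0,0,0],"rot":[0,0,0],"hand":1},{"offset":[0,0,0],"rot":[0,0,0],"hand":1}]' 25
```

```text
time_s: 20.1
ee_pos: [563.6, 291.2, 57.3]
eef_rot: [0.112, 0.994, -0.001, -0.001]
wrist_force: [-0.4, -0.7, -0.4]
opening: 46.9
grasp_force: 0.0
time_s: 20.52
ee_pos: [565.2, 292.1, 59.7]
eef_rot: [0.112, 0.994, 0.001, 0.001]
wrist_force: [-0.8, -0.2, 0.1]
opening: 14.8
grasp_force: 0.1
time_s: 20.93
ee_pos: [565.2, 292.3, 59.6]
eef_rot: [0.112, 0.994, 0.001, 0.001]
wrist_force: [-0.5, 0.8, 5.4]
opening: 13.4
grasp_force: 24.5
```

```bash

python3 -m jog '[{"offset":[0,0,-0.4],"rot":[0,0,0],"hand":1},{"offset":[0,0,-1.2],"rot":[0,0,0],"hand":1},{"offset":[0,0,-2.4],"rot":[0,0,0],"hand":1},{"offset":[0,0,-4],"rot":[0,0,0],"hand":1},{"offset":[0,0,-6],"rot":[0,0,0],"hand":1}]' 
python3 -m jog '[{"offset":[0,0,-2],"rot":[0,0,0],"hand":1},{"offset":[0,0,-4],"rot":[0,0,0],"hand":1},{"offset":[0,-1.5,-5],"rot":[0,0,0],"hand":1},{"offset":[0,-4,-5],"rot":[0,0,0],"hand":1},{"offset":[0.2,-7.5,-5],"rot":[0,0,0],"hand":1}]' >/dev/null
python3 -m jog '[{"offset":[0,-3.8,0],"rot":[0,0,0],"hand":1},{"offset":[0.1,-7.6,0],"rot":[0,0,0],"hand":1},{"offset":[0.1,-11.4,0],"rot":[0,0,0],"hand":1},{"offset":[0.2,-15,0],"rot":[0,0,0],"hand":1},{"offset":[0.3,-18,0],"rot":[0,0,0],"hand":1}]'  >/dev/null
python3 -m jog '[{"offset":[0,-2,0],"rot":[0,0,0],"hand":1},{"offset":[0.07,-3.1,0],"rot":[0,0,0],"hand":1},{"offset":[0.07,-3.1,0],"rot":[0,0,0],"hand":1},{"offset":[0.07,-3.1,0],"rot":[0,0,0],"hand":1},{"offset":[0.07,-3.1,0],"rot":[0,0,0],"hand":1}]' 
python3 -m jog '[{"offset":[0,0,0],"rot":[0,0,0],"hand":1},{"offset":[0,0,0],"rot":[0,0,0],"hand":1},{"offset":[0,0,0],"rot":[0,0,0],"hand":1},{"offset":[0,0,0],"rot":[0,0,0],"hand":1},{"offset":[0,0,0],"rot":[0,0,0],"hand":1}]' 
python3 st.py 495.8 15.2 96.6
python3 - <<'E'
from h import *
im=imaging.get_image('wrist');C=cloud(im)
p=C[(np.hypot(C[...,0]-495,C[...,1]-14.5)<100)&(abs(C[...,2]-75)<6)];print(cv2.minAreaRect(p[:,:2].astype(np.float32)))
cv2.imwrite('pics/w10.png',cv2.resize(im['pixels'][120:320,220:420],None,fx=3,fy=3,interpolation=cv2.INTER_CUBIC))
g=im['pixels'].astype(int)
# body outline near lower end: brass mask in columns 290-350
br=(g[...,2]-g[...,0]>40)
for v in range(180,280,6):
    c=np.nonzero(br[v,285:355])[0]
    if len(c): print(v,c.min()+285,c.max()+285)
E
```

```text
time_s: 21.35
ee_pos: [562.8, 290.7, 117.9]
eef_rot: [0.112, 0.994, -0.001, -0.002]
wrist_force: [0.0, -0.7, -1.6]
opening: 13.1
grasp_force: 24.5
time_s: 22.6
ee_pos: [495.2, 14.9, 168.6]
eef_rot: [0.112, 0.994, 0.0, 0.0]
wrist_force: [0.7, 0.1, -1.4]
opening: 12.9
grasp_force: 24.6
time_s: 23.02
ee_pos: [495.1, 14.7, 168.5]
eef_rot: [0.112, 0.994, 0.0, -0.0]
wrist_force: [0.2, 0.2, -1.2]
opening: 13.1
grasp_force: 24.6
23.0167 [495.13346193  14.65844767 168.52978129] [ 0.23352042  0.16808359 -1.18244366] [ 1.11902664e-01  9.93719170e-01  1.49982439e-05 -6.67729920e-05] 0.25384113769965744
tool offset [-0.54  0.68 71.93]
((495.8081359863281, 14.560371398925781), (150.5580596923828, 71.09835815429688), 71.0492172241211)
198 311 328
204 312 327
222 310 328
228 306 331
234 305 332
240 304 333
246 307 330
252 307 330
258 307 329
264 307 330
270 306 330
276 312 325
```

View pics/w10.png

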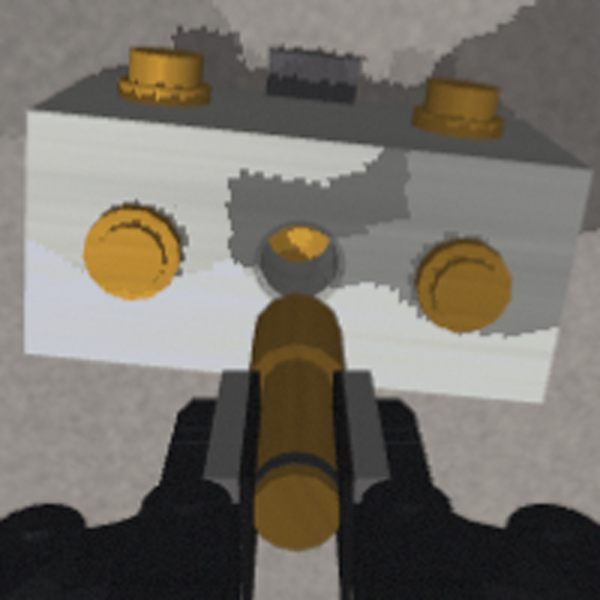

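The short cartridge is held upright with its foot near (297,300), and the port mouth is at (301,262), so the correction is about 0.9 mm in tool y. I lower it with force guards.

```bash

python3 -m jog '[{"offset":[-0.05,0.09,0.5],"rot":[0,0,0],"hand":1},{"offset":[-0.05,0.09,1.5],"rot":[0,0,0],"hand":1},{"offset":[-0.05,0.09,2.5],"rot":[0,0,0],"hand":1},{"offset":[-0.05,0.09,3.2],"rot":[0,0,0],"hand":1},{"offset":[-0.05,0.09,3.5],"rot":[0,0,0],"hand":1}]' >/dev/null; python3 chk.py 4 &&
python3 -m jog '[{"offset":[0,0,0.1],"rot":[0,0,0],"hand":1},{"offset":[0,0,0.2],"rot":[0,0,0],"hand":1},{"offset":[0,0,0.3],"rot":[0,0,0],"hand":1},{"offset":[0,0,0.4],"rot":[0,0,0],"hand":1},{"offset":[0,0,0.5],"rot":[0,0,0],"hand":1}]' >/dev/null; python3 chk.py 4 &&
python3 -m jog '[{"offset":[0,0,0.1],"rot":[0,0,0],"hand":1},{"offset":[0,0,0.2],"rot":[0,0,0],"hand":1},{"offset":[0,0,0.3],"rot":[0,0,0],"hand":1},{"offset":[0,0,0.3],"rot":[0,0,0],"hand":1},{"offset":[0,0,0.3],"rot":[0,0,0],"hand":1}]' >/dev/null; python3 chk.py 4 &&
python3 -m jog '[{"offset":[0,0,0.1],"rot":[0,0,0],"hand":1},{"offset":[0,0,0.2],"rot":[0,0,0],"hand":1},{"offset":[0,0,0.3],"rot":[0,0,0],"hand":1},{"offset":[0,0,0.3],"rot":[0,0,0],"hand":1},{"offset":[0,0,0.3],"rot":[0,0,0],"hand":1}]' >/dev/null; python3 chk.py 4 &&
python3 -m jog '[{"offset":[0,0,0.2],"rot":[0,0,0],"hand":1},{"offset":[0,0,0.4],"rot":[0,0,0],"hand":1},{"offset":[0,0,0.6],"rot":[0,0,0],"hand":1},{"offset":[0,0,0.8],"rot":[0,0,0],"hand":1},{"offset":[0,0,1],"rot":[0,0,0],"hand":1}]' >/dev/null; python3 chk.py 4
```

```text
23.4833 [494.9  15.  132.3] [ 0.4 -0.5 -0.5]
23.9 [496.1  15.  128.9] [-0.8 -0.4 -0.3]
24.3167 [495.7  15.  125.6] [ 0.1  0.4 -1.2]
24.7333 [495.6  15.  122.5] [-0.1  0.3 -0.8]
25.15 [495.6  15.  112.3] [-0.6 -0.3 -0.1]
```

```bash

python3 -m jog '[{"offset":[0,0,0.3],"rot":[0,0,0],"hand":1},{"offset":[0,0,0.6],"rot":[0,0,0],"hand":1},{"offset":[0,0,0.9],"rot":[0,0,0],"hand":1},{"offset":[0,0,1.1],"rot":[0,0,0],"hand":1},{"offset":[0,0,1.3],"rot":[0,0,0],"hand":1}]' >/dev/null; python3 chk.py 4 &&
python3 -m jog '[{"offset":[0,0,0.04],"rot":[0,0,0],"hand":1},{"offset":[0,0,0.08],"rot":[0,0,0],"hand":1},{"offset":[0,0,0.1],"rot":[0,0,0],"hand":1},{"offset":[0,0,0.1],"rot":[0,0,0],"hand":1},{"offset":[0,0,0.1],"rot":[0,0,0],"hand":1}]' >/dev/null; python3 chk.py 3 &&
python3 -m jog '[{"offset":[0,0,0.04],"rot":[0,0,0],"hand":1},{"offset":[0,0,0.08],"rot":[0,0,0],"hand":1},{"offset":[0,0,0.1],"rot":[0,0,0],"hand":1},{"offset":[0,0,0.1],"rot":[0,0,0],"hand":1},{"offset":[0,0,0.1],"rot":[0,0,0],"hand":1}]' >/dev/null; python3 chk.py 3 &&
python3 -m jog '[{"offset":[0,0,0.04],"rot":[0,0,0],"hand":1},{"offset":[0,0,0.08],"rot":[0,0,0],"hand":1},{"offset":[0,0,0.1],"rot":[0,0,0],"hand":1},{"offset":[0,0,0.1],"rot":[0,0,0],"hand":1},{"offset":[0,0,0.1],"rot":[0,0,0],"hand":1}]' >/dev/null; python3 chk.py 3
```

```text
25.5667 [495.6  15.   99.3] [-1.5 -0.7 -0.7]
25.9833 [495.6  15.   98.6] [ 0.1  0.3 -0.9]
26.4 [495.7  15.   97.6] [-1.3 -0.2  0.3]
26.8167 [495.7  15.   96.7] [-2.6  1.2  1.8]
```

One more touch for contact, then release and retreat.

```bash

python3 -m jog '[{"offset":[0,0,0.03],"rot":[0,0,0],"hand":1},{"offset":[0,0,0.06],"rot":[0,0,0],"hand":1},{"offset":[0,0,0.06],"rot":[0,0,0],"hand":1},{"offset":[0,0,0.06],"rot":[0,0,0],"hand":1},{"offset":[0,0,0.06],"rot":[0,0,0],"hand":1}]' >/dev/null; python3 chk.py 3 ||
{ python3 -m jog '[{"offset":[0,0,0],"rot":[0,0,0],"hand":0.62},{"offset":[0,0,0],"rot":[0,0,0],"hand":0.55},{"offset":[0,0,0],"rot":[0,0,0],"hand":0.45},{"offset":[0,0,0],"rot":[0,0,0],"hand":0.35},{"offset":[0,0,0],"rot":[0,0,0],"hand":0.35}]'
python3 -m jog '[{"offset":[0,0,0],"rot":[0,0,0],"hand":0.35},{"offset":[0,0,0],"rot":[0,0,0],"hand":0.35},{"offset":[0,0,-1],"rot":[0,0,0],"hand":0.35},{"offset":[0,0,-3],"rot":[0,0,0],"hand":0.35},{"offset":[0,0,-5],"rot":[0,0,0],"hand":0.35}]'
python3 -m jog '[{"offset":[0,0,-3],"rot":[0,0,0],"hand":0},{"offset":[0,0,-6],"rot":[0,0,0],"hand":0},{"offset":[0,0,-8],"rot":[0,0,0],"hand":0},{"offset":[0,0,-8],"rot":[0,0,0],"hand":0},{"offset":[0,0,-8],"rot":[0,0,0],"hand":0}]'
python3 - <<'E'
from h import *
for c in ('wrist','scene','top'):
    im=imaging.get_image(c);C=cloud(im)
    for n,(x,y) in dict(A=(624.5,278),B=(565.3,291),C=(509,303.5),port=(495.6,15),rod=(562.5,-295)).items():
        p=C[(np.hypot(C[...,0]-x,C[...,1]-y)<20)&(C[...,2]>15)&(C[...,2]<165)]
        if len(p)<5: print(c,n,len(p)); continue
        z=np.percentile(p[:,2],98); t=p[p[:,2]>z-4]; print(c,n,len(p),'top z',z.round(1),t.mean(0).round(1))
E
}
```

```text
27.2333 [495.8  15.   96.6] [-3.8  0.6  6.3]
time_s: 27.65
ee_pos: [496.0, 14.9, 96.0]
eef_rot: [0.112, 0.994, -0.0, 0.0]
wrist_force: [-0.3, -1.4, 0.1]
opening: 28.3
grasp_force: 0.0
time_s: 28.07
ee_pos: [494.8, 15.0, 145.8]
eef_rot: [0.112, 0.994, -0.0, -0.001]
wrist_force: [0.5, 0.9, 0.8]
opening: 28.1
grasp_force: 0.0
time_s: 28.48
ee_pos: [496.8, 15.0, 227.2]
eef_rot: [0.112, 0.994, 0.0, 0.002]
wrist_force: [-0.6, -0.1, -0.6]
opening: 42.7
grasp_force: 0.0
wrist A 1175 top z 86.1 [624.  278.2  85. ]
wrist B 588 top z 23.0 [564.7 291.3  21.4]
wrist C 1656 top z 94.0 [507.3 303.6  93. ]
wrist port 1192 top z 115.0 [495.9  15.  114.1]
wrist rod 1986 top z 145.0 [ 562.6 -294.2  143.7]
scene A 293 top z 87.6 [624.8 278.5  86.6]
scene B 132 top z 26.0 [566.3 289.6  23.4]
scene C 271 top z 94.6 [508.9 303.9  93.6]
scene port 212 top z 116.5 [496.   15.3 115.5]
scene rod 407 top z 146.7 [ 564.  -297.3  145.2]
top A 165 top z 87.1 [624.  278.   85.6]
top B 113 top z 25.2 [567.4 290.   23. ]
top C 172 top z 94.1 [508.8 304.   92.8]
top port 0
top rod 214 top z 146.6 [ 564.  -296.4  144.8]
```

The spindle top is at z 115.0, so the shoulder is flush at 75. The rod (145) and the other cartridges (86 and 94) are in place.

```bash
python3 -c "
from workcell import workorder; print(workorder.sign_off())"
```

```text
the job is handed in; nothing more can be done
None
```

The port measured 30 mm deep; the rod is back upright in its stand, the short cartridge stands flush in the port, the other two are still in the rack, and the job was handed in at about 28.6 s.

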